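Eject a spice tin and trap it on the ramp

ROBOT

A 6-joint arm with a two-finger parallel gripper is mounted at the origin on the work surface. World frame = base frame: x ahead of the robot, y to its left, z up, the work surface at z = 0. Lengths are in m, angles in rad, forces in N, time in s.
With the tool pointing down it reaches from about 0.35 to 0.975 m from the base axis. Payload 7.1 kg.
Tool frame: the origin (TCP) lies midway between the tips of the shut fingers; the grasp point (between the pads) lies 19 mm behind it; z points along the fingers, y is the line along which they close (so a half turn about z gives the same grasp; the last joint's range is limited). The gripper opens to 88 mm and grips with 3 to 60 N. Pads are 20 mm wide; open, the fingers measure 115 mm over their backs; the gripper's body (75 mm by 178 mm) begins 61 mm behind the grasp point.
Start: joints at [-1.278, 0.423, 1.63, -0, 1.089, -0.019], TCP at [0.192, -0.595, 0.223] pointing down, gripper open.
Joint ranges: [-3, 3], [-0.9, 2.11], [0.09, 2.58], [-1.31, 4.45], [0.11, 2.69], [-2.54, 2.54]. Speed limits (rad/s): [2.39, 2.39, 3.01, 3.14, 3.14, 3.14].

INTERFACE

Orientations are given as a unit quaternion [w, x, y, z].
In Python, from station import move_pose, movel, movej, command_gripper, wait, inverse_kinematics, read_camera, camera_info, MotionError, job_done, get_time, get_joint_pos, get_qvel, get_effort, get_tcp_pos, get_ee_rot, get_ft_force, get_ft_torque, get_grip_width, get_finger_force gives the robot as it stands. Calls block until the motion is done:
- move_pose(position, orientation): joint-space move of the TCP to a pose.
- movel(position, frame=None, v=0.15, until_force=None): straight line of the TCP; frame=None keeps the orientation; v is the mean speed in m/s. With until_force (N) it stops when the force on the tool has changed by that much, and returns True; else False.
- movej(angles): joint-space move.
- command_gripper(opening): opening from 0.0 (shut) to 1.0 (fully open); the grip force is fixed at half the most; returns when the fingers have stopped.
- wait(seconds).
- inverse_kinematics(position, orientation): joint angles nearest the present ones, or None.
- read_camera(name): name is "side" or "top"; returns the picture (384x512x3 uint8, red, green, blue); there is no depth.
- camera_info(name): a dict with "intrinsics" (3x3 intrinsics, pixels), "dist" ([k1, k2, p1, p2, k3] as OpenCV has them; the pictures are not rectified), "T" (4x4, takes a point from camera to world coordinates). Camera axes: x right, y up, looking along -z (the intrinsics and any distortion apply to the point x, -y, -z); pixel columns grow to the right and rows downward; lengths in m; the calibration is good to about 2 mm. A picture is of the moment at which its call begins. camera_info takes no time and is no camera call.
A pose or a line that the arm cannot do raises MotionError and nothing moves.
- job_done(): hands the job in; it is judged then, once.
Readings, each from a call of its own:
- get_time(): time.
- get_joint_pos(): joint angles.
- get_qvel(): joint speeds.
- get_effort(): joint torques, N m.
- get_tcp_pos(): TCP position.
- get_ee_rot(): TCP orientation.
- get_ft_force(): force on the tool from outside, world axes, zero at the start.
- get_ft_torque(): the same for the moment, N m.
- get_grip_width(): opening from 0.0 (shut) to 1.0 (fully open).
- get_finger_force(): force on a finger pad.
Only numpy, scipy, OpenCV 4.12 (cv2) and the standard library are available. Lean on these libraries where they do the work, as an engineer would, in place of code of your own. Each camera call takes 0.05 s, during which the arm holds its last target. There are 200 camera calls.

TASK

Press the orange ejector button of the spice-tin dispenser with one finger so that the red-lidded tin pops out of its pocket, and with the other finger stop the tin on the ramp before it slides off the open lower end. Let the button bring the tin out: do not dig at, grip or lift it, and leave the spare tins and the mortar where they stand. Finish while still holding the tin back on the ramp, wholly out of its pocket and at rest against your finger.

Things in the scene. Friction and masses are not known exactly. Their poses are not given: they have to be found in the camera images.
- dispenser: Spice-tin dispenser, fixed to the counter: wooden base 230 x 152 x 10 mm with a grey-walled metal ramp and, beside it, a grey block with the orange button. Origin on the counter under the ramp's centre line; z up, -x is the (horizontal) downhill direction, +y points from the ramp towards the button. Turned about the vertical only.
- ramp: Slick metal ramp on the dispenser. Origin on the floor's surface, centre line, at the lip where the pocket ends: 40 mm along the dispenser's +x, 90 mm above the counter. x points uphill along the floor (slope 0.454 rad), y across, z square to the floor. The floor runs from x = 0 down to x = -140 mm; 48 mm wide between walls 5 mm thick, 12 mm high. Pocket: 5 mm deep recess at x = 0 to 52 mm.
- ramp_end (a point): Middle of the ramp's open lower edge, on the floor's surface (ramp x = -140 mm, 29 mm above the counter). The tin is stopped on the ramp when its whole foot is past the lip (its centre at ramp x below -24 mm) and its centre is still over the floor (above -135 mm).
- tin: Flat round steel tin, red lid, 44 mm diameter, 20 mm high, about 100 g; origin at the centre of its underside, z towards the lid. Starts in the pocket, centre at ramp x = 22 mm. Once raised above the lip it slides down the whole ramp in about half a second, so the stopping finger must already stand in the ramp. A fingertip less than about 13 mm above the floor stops it.
- ejector (a joint): Spring button, how far it is pressed down, in m: 0 up, 0.012 fully down. It takes about 2 N to start and 5 N fully down, and springs back. It raises the plate under the tin by 0.65 times its own travel: the tin comes free at about 0.008.
- ejector_top (a point): Centre of the flat top of the round orange button, 34 mm diameter, moves with it. At rest 74 mm above the counter, 60 mm aside from the ramp's centre line, level with ramp x = -85 mm, where the floor is 53 mm above the counter: a fingertip there, as deep as the fully pressed button, hangs 9 mm above the floor. Grey block under the button: 44 x 44 mm, 60 mm high.
- spare_green: Spare tin with a green lid, loose on the counter, same size as the red one, origin at the centre of its underside. Not to be disturbed.
- spare_yellow: Spare tin with a yellow lid, loose on the counter, same size, origin at the centre of its underside. Not to be disturbed.
- mortar: White ceramic mortar bowl, 90 mm across, 55 mm high, loose on the counter, origin at the centre of its underside. Not to be disturbed.
Not all that is in view belongs to the job. What is shaped like the tin but blue or purple is not meant.

How it is judged:
On the way, in this order (a step that is already met when the one before it is completed fails the run):
1. the ejector button is pressed (value of joint ejector above 0.004 m).
2. the popped tin is stopped on the ramp by a finger (x of tin in the frame of ramp between -0.135 and -0.024 m and z of tin in the frame of ramp between -0.004 and 0.006 m and angle between the z axis of tin and the z axis of ramp, either way round below 0.15 rad and contact force between the fingers and tin above 0.02 N and linear speed of tin below 0.02 m/s), for 0.2 s.
At the end, for the whole second after the job is handed in: The tin stands flat on the ramp's floor (within 0.15 rad), its centre 24 to 135 mm below the lip, at rest (under 20 mm/s), a finger touching it (over 0.02 N); spare tins and mortar upright within 25 mm of their places (all of step 2 and distance of each of spare_green, spare_yellow, mortar from where it was at the start of the episode below 0.025 m and angle between each of spare_green, spare_yellow, mortar's own z axis and vertical below 0.2 rad); the arm keeps its last pose, push and grip.
It fails at once if the tin is pushed or gripped in its pocket by the fingers (over 1 N) (x of tin in the frame of ramp above 0.005 m and contact force between the fingers and tin above 1 N).
It fails at once if the tin is lifted more than 20 mm off the ramp (z of tin in the frame of ramp above 0.02 m).
It fails at once if the tin slides off the ramp (x of tin in the frame of ramp below -0.145 m or z of tin in the frame of ramp below -0.02 m).
It fails at once if a spare tin or the mortar is pushed more than 25 mm or tipped (distance of any of spare_green, spare_yellow, mortar from where it was at the start of the episode above 0.025 m or angle between any of spare_green, spare_yellow, mortar's own z axis and vertical above 0.3 rad).
It also fails if it takes over 32 s, if anything falls off the work surface, if the arm or the gripper's body presses on something with over 40 N, if the wrist force passes 120 N, or if a joint passes its speed limit or range.

## Working session

There is one attempt and no reset: what is moved stays moved. The work goes in short steps, each a Python script; the robot and the scene stay as the last script left them, time stands still between calls to the robot, and variables do not carry over. Pictures are saved under pics/ and viewed, at most 10 in all, crops included, and the job is handed in when it is done.

```bash
mkdir -p pics; python3 - <<'E'
from station import *
import cv2,numpy as np
np.set_printoptions(precision=4,suppress=True)
for n in("side","top"):
    im=read_camera(n); cv2.imwrite(f"pics/{n}0.png",cv2.resize(im[:,:,::-1],(768,576),interpolation=cv2.INTER_CUBIC)); cv2.imwrite(f"{n}_raw.png",im[:,:,::-1])
    i=camera_info(n); print(n,i["intrinsics"],i["dist"],i["T"])
print(get_time(),get_ee_rot(),get_grip_width())
E
```

```text
side [[371.9907   0.     250.4805]
 [  0.     371.9907 184.5819]
 [  0.       0.       1.    ]] [-0.1138  0.      0.      0.      0.    ] [[ 0.9627  0.1729 -0.2083  0.469 ]
 [-0.2707  0.597  -0.7552 -0.4859]
 [-0.0062  0.7834  0.6215  0.5258]
 [ 0.      0.      0.      1.    ]]
top [[363.1052   0.     255.7023]
 [  0.     363.1052 190.3749]
 [  0.       0.       1.    ]] [-0.095  0.     0.     0.     0.   ] [[ 0.1017  0.9736 -0.2042  0.4292]
 [-0.9948  0.0999 -0.0192  0.0354]
 [ 0.0017  0.2051  0.9787  0.8596]
 [ 0.      0.      0.      1.    ]]
0.1 [-0.0007  0.9879  0.1552 -0.0001] 0.9997508837343926
```

View pics/side0.png

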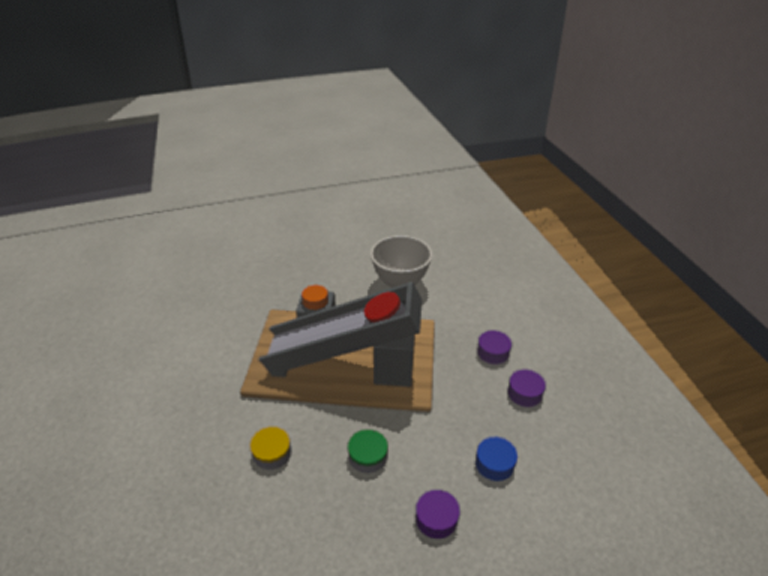

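View pics/top0.png

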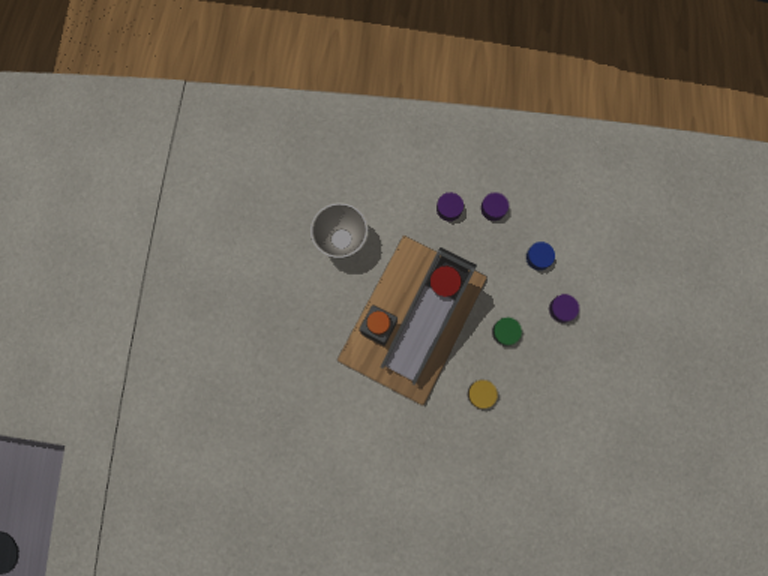

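The red-lidded tin sits in the pocket at side (382,307) and top (446,281). The orange button is at side (315,295) and top (378,323). Both are the only ones of their colour. The green and yellow spares are at top (508,332) and (483,394), the mortar at (340,231); the blue and purple tins are distractors. Next I triangulate the button and lid and confirm them in an enlarged crop.

```bash
cat > h.py <<'E'
from station import *
import cv2,numpy as np
np.set_printoptions(precision=4,suppress=True)
def ray(n,uv):
    i=camera_info(n);T=np.array(i["T"]);p=cv2.undistortPoints(np.array([[uv]],float),np.array(i["intrinsics"]),np.array(i["dist"]))[0,0]
    return T[:3,3],T[:3,:3]@np.array([p[0],-p[1],-1])
def tri(a,b):
    (o1,d1),(o2,d2)=ray("side",a),ray("top",b)
    s=np.linalg.lstsq(np.c_[d1,-d2],o2-o1,rcond=None)[0]
    p,q=o1+s[0]*d1,o2+s[1]*d2
    return (p+q)/2,np.linalg.norm(p-q)
def onz(n,uv,z):
    o,d=ray(n,uv);return o+d*(z-o[2])/d[2]
def blob(im,lo,hi):
    h=cv2.cvtColor(im,cv2.COLOR_BGR2HSV);m=cv2.inRange(h,(lo,170,110),(hi,255,255))
    k,l,s,c=cv2.connectedComponentsWithStats(m);j=1+np.argmax(s[1:,4]);return c[j],s[j]
E
python3 - <<'E'
from h import *
S,T=cv2.imread("side_raw.png"),cv2.imread("top_raw.png")
for nm,lo,hi in(("button",5,13),("red",0,4)):
    a,sa=blob(S,lo,hi);b,sb=blob(T,lo,hi);print(nm,a,sa,b,sb,tri(a,b),onz("top",b,.074))
c=np.array([onz("top",np.array(p)/1.5,.01) for p in((405,237),(487,278),(425,404),(338,360))]);print(c)
d=np.roll(c,-1,0)-c;print(np.linalg.norm(d,axis=1),np.degrees(np.arctan2(d[:,1],d[:,0])),c.mean(0))
a=cv2.resize(S[180:290,150:300],None,fx=4,fy=4,interpolation=2)
b=cv2.resize(T[145:280,215:340],(0,0),fx=4,fy=4,interpolation=2)
cv2.imwrite("pics/cs.png",a);cv2.imwrite("pics/ct.png",b)
E
```

```text
button [209.5036 195.4604] [202 190  16  11 139] [251.689  214.4878] [245 208  14  14 164] (array([0.5381, 0.0541, 0.073 ]), np.float64(0.001671437437658332)) [0.5388 0.0541 0.074 ]Traceback (most recent call last):
  File "<stdin>", line 4, in <module>
  File "h.py", line 16, in blob
    k,l,s,c=cv2.connectedComponentsWithStats(m);j=1+np.argmax(s[1:,4]);return c[j],s[j]
                                                    ~~~~~~~~~^^^^^^^^^
    return _wrapfunc(a, 'argmax', axis=axis, out=out, **kwds)
    return bound(*args, **kwds)
ValueError: attempt to get argmax of an empty sequence
```

```bash
python3 - <<'E'
from h import *
S,T=cv2.imread("side_raw.png"),cv2.imread("top_raw.png")
print(cv2.cvtColor(S,cv2.COLOR_BGR2HSV)[204,254],cv2.cvtColor(T,cv2.COLOR_BGR2HSV)[187,297])
def red(im):
    h=cv2.cvtColor(im,cv2.COLOR_BGR2HSV).astype(int);m=(((h[...,0]<4)|(h[...,0]>174))&(h[...,1]>150)&(h[...,2]>70)).astype(np.uint8)
    k,l,s,c=cv2.connectedComponentsWithStats(m);j=1+np.argmax(s[1:,4]);return c[j],s[j]
a,sa=red(S);b,sb=red(T);print(a,sa,b,sb,tri(a,b))
c=np.array([onz("top",np.array(p)/1.5,.01) for p in((405,237),(487,278),(425,404),(338,360))]);print(c)
d=np.roll(c,-1,0)-c;print(np.linalg.norm(d,axis=1),np.degrees(np.arctan2(d[:,1],d[:,0])),c.mean(0))
a=cv2.resize(S[180:290,150:300],None,fx=4,fy=4,interpolation=2)
b=cv2.resize(T[145:280,215:340],(0,0),fx=4,fy=4,interpolation=2)
cv2.imwrite("pics/cs.png",a);cv2.imwrite("pics/ct.png",b)
E
```

```text
[  1 201 128] [  1 191 104]
[254.2391 203.9814] [243 195  23  19 322] [296.557  187.0158] [287 177  20  21 316] (array([ 0.6005, -0.0349,  0.1117]), np.float64(0.0015908289886678306))
[[ 0.6903  0.0256  0.01  ]
 [ 0.6358 -0.1118  0.01  ]
 [ 0.4286 -0.0299  0.01  ]
 [ 0.4818  0.1104  0.01  ]]
[0.1478 0.2228 0.1501 0.2251] [-111.6524  158.4467   69.2309  -22.1416] [ 0.5591 -0.0014  0.01  ]
```

View pics/cs.png

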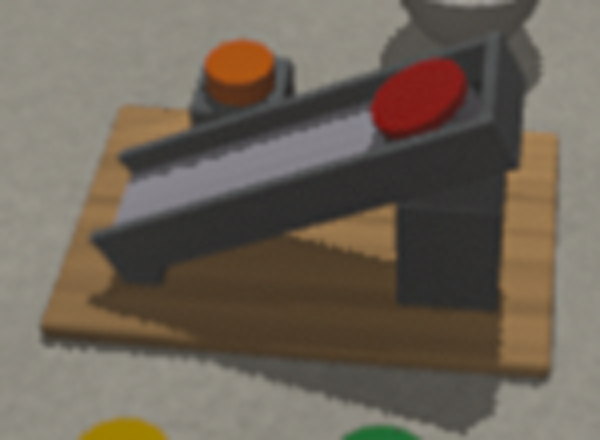

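View pics/ct.png

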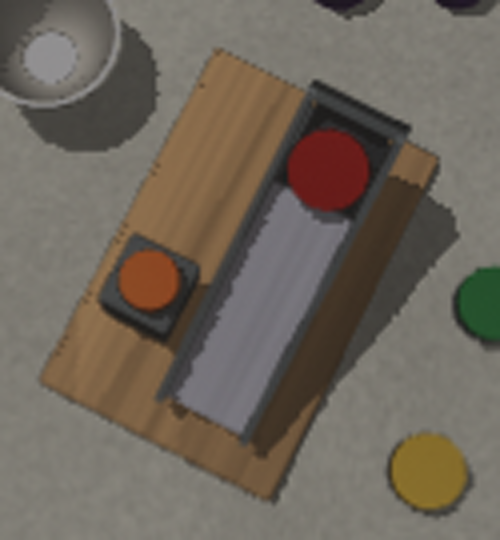

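The crops confirm both. The orange button triangulates to (0.538,0.054,0.073) against 74 mm expected, and the only red lid, in the pocket, to z = 0.112. Base edges and the button–tin vector both give a yaw of about -21.3°. I'll hover with finger centres 60 mm apart, then check.

```bash
cat >> h.py <<'E'
YAW=np.radians(-21.3);Q=[0,np.cos(YAW/2),np.sin(YAW/2),0]
YH=np.array([-np.sin(YAW),np.cos(YAW)]);XH=np.array([np.cos(YAW),np.sin(YAW)])
C=np.array([.5385,.0541])-.03*YH
E
python3 - <<'E'
from h import *
print(inverse_kinematics([*C,.2],Q),C)
command_gripper(.53)
move_pose([*C,.2],Q); movel([*C,.095])
print(get_time(),get_grip_width(),get_tcp_pos(),get_ee_rot(),get_ft_force())
S=read_camera("side")[:,:,::-1];T=read_camera("top")[:,:,::-1]
a=cv2.resize(S[160:290,150:300],None,fx=4,fy=4,interpolation=2)
b=cv2.resize(T[145:280,215:340],(520,562),interpolation=2)
cv2.imwrite("pics/cs2.png",a);cv2.imwrite("pics/ct2.png",b)
E
```

```text
[ 0.027   0.3116  1.862  -0.      0.968   1.9695] [0.5276 0.0261]
4.25 0.5272547262618973 [0.5282 0.0261 0.0956] [-0.0001  0.9828 -0.1849  0.0005] [-0.061  -0.2098 -0.3193]
```

View pics/cs2.png

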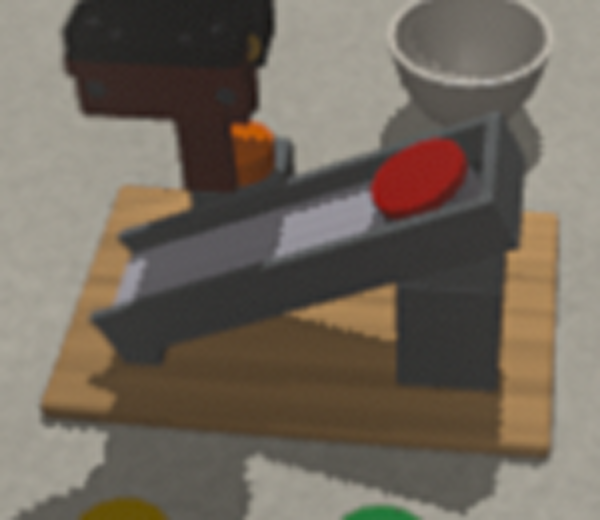

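View pics/ct2.png

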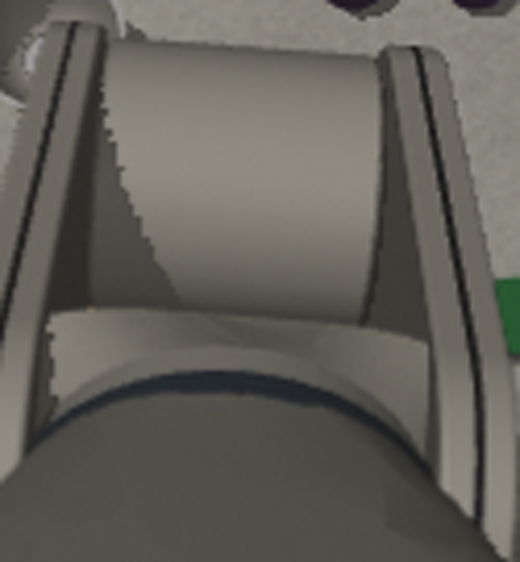

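The side crop shows the near finger's tip at about crop (190–240,190), just above the ramp, with the button visible behind it. The top view is blocked by the arm. I check the tip's predicted projection.

```bash
python3 - <<'E'
from h import *
i=camera_info("side");T=np.array(i["T"])
p=np.array(get_tcp_pos())
def pr(w):
    c=T[:3,:3].T@(w-T[:3,3]);c=c*[1,-1,-1]
    u=cv2.projectPoints(c.reshape(1,1,3),np.zeros(3),np.zeros(3),np.array(i["intrinsics"]),np.array(i["dist"]))[0][0,0];return (u-[150,160])*4
X=np.r_[XH,0];Y=np.r_[YH,0]
for s in(-1,1):
  print(s,[pr(p+s*.03*Y+dy*Y+dx*X).round() for dx in(-.01,.01) for dy in(-.0067,.0067)])
E
```

```text
-1 [array([188., 198.]), array([194., 177.]), array([233., 201.]), array([239., 180.])]
1 [array([215., 111.]), array([220.,  93.]), array([257., 113.]), array([262.,  95.])]
```

The prediction matches the tip within about 1–2 mm. Pressing now.

```bash
python3 - <<'E'
from h import *
movel([*C,.078],v=.08); print(get_ft_force(),get_tcp_pos())
r=movel([*C,.0625],v=.02,until_force=15); print(r,get_ft_force(),get_tcp_pos(),get_time())
wait(1.2); print(get_ft_force(),get_tcp_pos(),get_time())
S=read_camera("side")[:,:,::-1]
cv2.imwrite("pics/cs3.png",cv2.resize(S[160:290,150:300],None,fx=4,fy=4,interpolation=2))
E
```

```text
[-0.8254  0.4375 -0.187 ] [0.5272 0.0262 0.0777]
False [ 1.2737 -0.4928  5.0711] [0.528  0.0262 0.0627] 5.6333
[3.7115 0.5737 3.6807] [0.5279 0.0261 0.0626] 6.8333
```

View pics/cs3.png

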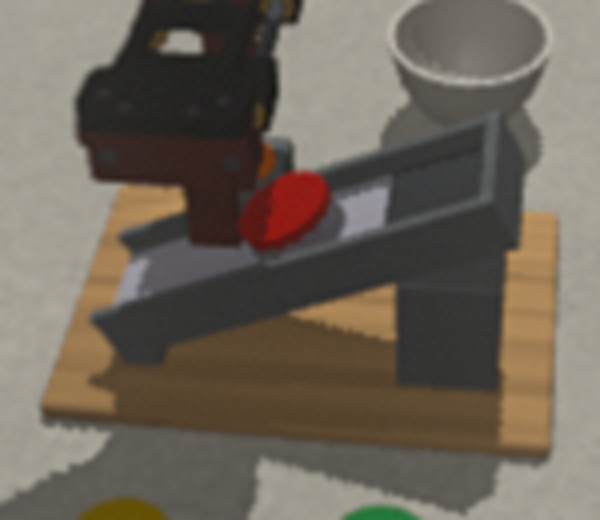

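The tin is out of the pocket, lid at crop (285,211), resting against the finger at crop (240,220). I check flatness by comparing the lid outline with that of a flat tin, and check the forces for steadiness.

```bash
python3 - <<'E'
from h import *
from scipy.optimize import least_squares
F=[]
for k in range(6): F.append(np.r_[get_ft_force(),get_finger_force()]);wait(.05)
print(np.array(F))
S=read_camera("side")[:,:,::-1]
def mask(im):
    h=cv2.cvtColor(np.ascontiguousarray(im),cv2.COLOR_BGR2HSV).astype(int);return ((((h[...,0]<4)|(h[...,0]>174))&(h[...,1]>150)&(h[...,2]>60))*255).astype(np.uint8)
i=camera_info("side");T=np.array(i["T"]);K=np.array(i["intrinsics"]);D=np.array(i["dist"])
c,s=np.cos(.454),np.sin(.454);O=np.r_[C-.03*YH+.0764*XH-.04*0*XH,.09]
X=np.r_[XH*c,s];Y=np.r_[YH,0];Z=np.r_[-XH*s,c]
def pred(x,y,z):
    a=np.linspace(0,6.28,120);P=[]
    for h in(.020,.010): P.append(O+(x+.022*np.cos(a))[:,None]*X+(y+.022*np.sin(a))[:,None]*Y+(z+h)*Z)
    w=np.vstack(P[:1]);q=((w-T[:3,3])@T[:3,:3])*[1,-1,-1]
    u=cv2.projectPoints(q.reshape(-1,1,3),np.zeros(3),np.zeros(3),K,D)[0][:,0];return cv2.fitEllipse(u.astype(np.float32))
for im in(cv2.imread("side_raw.png"),S):
    k=max(cv2.findContours(mask(im),0,1)[0],key=cv2.contourArea);print("seen",cv2.fitEllipse(k))
print("pocket",pred(.022,0,-.005));
for x in(-.045,-.05,-.055): print(x,pred(x,0,0))
print(get_time())
E
```

```text
[[ 4.4013  0.592   5.3794  2.5536]
 [ 3.7507 -0.3544  5.2041  2.5507]
 [ 3.0524  0.4193  4.5188  2.5475]
 [ 4.9538  0.6675  5.0862  2.5445]
 [ 3.2359  1.1143  4.0949  2.5422]
 [ 3.479   0.0612  3.9634  2.5397]]
seen ((254.2373504638672, 203.983154296875), (15.398962020874023, 24.3554744720459), 60.64528274536133)
seen ((220.5427703857422, 212.05638122558594), (14.727988243103027, 24.08238983154297), 55.72649002075195)
pocket ((254.52670288085938, 203.20892333984375), (14.776067733764648, 26.196359634399414), 58.09846496582031)
-0.045 ((218.712158203125, 211.812255859375), (13.564413070678711, 25.41912841796875), 54.73893356323242)
-0.05 ((216.24168395996094, 212.57688903808594), (13.4798002243042, 25.357391357421875), 54.5173454284668)
-0.055 ((213.7855987548828, 213.3368682861328), (13.39525318145752, 25.29618263244629), 54.29972457885742)
7.2333
```

The lid outline matches a flat tin at ramp x ≈ -42 mm. That is where a flat tin's rim should meet the finger, so it is steady and clear of the pocket.

```bash
python3 -c "
from station import *
print(job_done(),get_time())"
```

```text
the job is handed in; nothing more can be done
the job is handed in; nothing more can be done
```

I pressed the button, the red tin popped out, and I handed the job in at about 7 s with the tin resting flat on the ramp against the other finger, about 42 mm below the lip (judging result not shown).

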